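# Setting weight back to its slot, then find the thread hand and lift the cap off

### The arm

A 6-joint arm with a two-finger parallel gripper is mounted at the origin on the work surface. World frame = base frame: x ahead of the robot, y to its left, z up, the work surface at z = 0. Lengths are in m, angles in degrees, forces in N, time in s.
With the tool pointing down it reaches from about 0.3 to 0.75 m from the base axis. Payload 8.5 kg.
Tool frame: the origin (TCP) lies on the centre line of the jaws, within the pads' length; the fingertips stand 19 mm ahead of it and the grasp point (between the pads) is the TCP; z points along the fingers, x is the direction in which the jaws open and shut, and the axes are right-handed (so a half turn about z gives the same grasp; the last joint's range is limited). The gripper opens to 85 mm and grips with 20 to 120 N. Pads are 22 mm wide; open, the fingers measure 114 mm over their backs; the gripper's body (76 mm by 85 mm) begins 54 mm behind the grasp point. The pads swing forward as they close: fully open they stand 13 mm farther back than shut.
Start: joints at [-81.778, 21.807, 74.336, -0, 83.858, -12.336], TCP at [0.193, -0.515, 0.25] pointing down, gripper open.
Joint ranges: [-178.18, 178.18], [-50.72, 133.34], [12.68, 142.11], [-81.47, 261.47], [9.98, 163.14], [-165.26, 165.26]. Speed limits (degrees/s): [136.94, 136.94, 180, 180, 180, 180].

### API

Orientations are given as a 3x3 rotation matrix whose columns are the frame's x, y, z axes.
In Python, from rig import env, cams, order gives the robot as it stands.
- The arm moves only by the tool step_arm, never from a script. Its argument "steps" is a list of rows, each an object with "xyz": the shift along the tool's x, y, z normalised to -1 to 1, where 1 is 0.04 m, a list of three; "turn": the turn, a rotation vector about the tool's x, y, z normalised to -1 to 1, where 1 is 0.08 rad, a list of three; "gripper": the gripper command: -1 is shut, 1 is fully open, values between are in proportion. A call has 1 to 20 rows; each row shifts and turns the commanded pose from where the row before left it, along the tool's axes as they then stand; what a row does not reach is not made up. A row lasts 1/12 s, in which the tool goes at most 41.7 mm and 7.16 degrees, less where a joint would pass 70% of its speed; a pose out of reach is approached as far as the arm can. A call with a number of a shift or a turn outside -1 to 1 is refused whole. A call with a gripper value outside its range is refused whole. The fingers move at their own pace and stop on an object; "squeeze" is the grip in N (left out, the last holds). Time passes only in rows, so rows that do not move let the fingers close. It gives the time, the measured TCP pose, the force and the opening at its end, in the units of the state.
- env.observe(): the state, without advancing time (a new reading comes with each control period).
- cams.get_image(name): name is "scene" or "side" or "wrist"; returns (picture, depth): 384x512x3 uint8, red, green, blue; 384x512 float32, m along the optical axis (not along the pixel's ray), 0 where there is no reading.
- cams.camera_info(name): a dict with "fx", "fy", "cx", "cy" (pixels), "k1" (the pictures are not rectified: a ray, as slopes to the right and down, at radius r is drawn at 1 + k1 r^2 times it, then the intrinsics apply), "extrinsics" (4x4, takes a point from camera to world coordinates). Camera axes: x right, y down, z forward; pixel columns grow to the right and rows downward; lengths in m; the calibration is good to about 2 mm. A picture is of the moment at which its call begins: read the wrist's pose just before it. camera_info takes no time and is no camera call; for the wrist camera it gives the pose at the moment of the call.
- order.close_job(): hands the job in, once; it reports no verdict.
The state is a dict: "time_s": time; "q": joint angles; "qvel": joint speeds; "joint_efforts": joint torques, N m; "position": TCP position; "tool_rot": TCP orientation; "ft_force": force on the tool from outside, world axes, zero at the start; "wrist_torque": the same for the moment, N m; "grip_width": finger opening in m.
Only numpy, scipy, OpenCV 4.12 (cv2) and the standard library are available. Lean on these libraries where they do the work, as an engineer would, in place of code of your own. Each camera call takes 0.05 s, during which the arm holds its last target. There are 200 camera calls.

### The job

The adhesive under the valve cylinder that carries the medium (40 mm) setting weight has cured: set that weight down in its own fitting pocket of the weight rack and let go of it, then unscrew the cap of that same cylinder and lift it off. The caps look alike, but one has a left-hand and the other a right-hand thread and nothing shows which, so try which way it loosens. Finish while still holding the cap in the gripper, about 5 cm above its place on the cylinder and touching nothing else; leave the other cylinder, which is still curing under the large weight, and the rest of the bench as they are.

Things in the scene. Friction and masses are not known exactly. Their poses are not given: they have to be found in the camera images.
- cylinder_a_shoulder (a point): Top (shoulder) of a 40 mm steel tube, on its upright axis, 100 mm above the table; z up. The tube stands on a 62 mm square block clamped in the jig and cannot move. A threaded neck (35 mm over the thread, 24 mm high) stands on the shoulder inside the cap. The two cylinders look alike, stand 130 mm apart and swap places from run to run; open the one under the medium weight.
- cylinder_b_shoulder (a point): The second valve cylinder, the same in every size and in what this point means as cylinder_a_shoulder.
- cap_a_center (a point): Centre, half-way up and on the axis, of the loose knurled round steel screw cap on cylinder a: 44 mm diameter, 29 mm high, closed flat top, open below, about 0.12 kg; z along its axis, out of the top. Screwed home this point lies 15.5 mm above the shoulder. Its quick thread is described under cap_a and cap_b.
- cap_b_center (a point): The cap on cylinder b, the same in every size and in what this point means as cap_a_center.
- cap_a: The cap on cylinder a; origin at the centre of its open underside, 14.5 mm below cap_a_center. Thread of both caps: right-handed (loosens anticlockwise seen from above) on one cylinder, left-handed (loosens clockwise) on the other; nothing shows which. Turned the wrong way the cap stops dead within about 0.1 rad. The right way it turns with hardly any torque.
- cap_b: The cap on cylinder b; origin at the centre of its open underside, 14.5 mm below cap_b_center. Both caps: until turned about 1.0 rad the right way a cap lifts only 2 mm and catches; from 1.1 rad it is free, and at about 1.4 rad it stops dead again, still free to be lifted straight off. It does not rise by itself while turning, and stays at the angle where it is left.
- cylinder_a: Cylinder a itself; origin at the centre of its underside, 88 mm below cylinder_a_shoulder, 12 mm above the table.
- cylinder_b: Cylinder b itself; origin at the centre of its underside, 88 mm below cylinder_b_shoulder, 12 mm above the table.
- weight_medium_center (a point): The medium plain steel setting weight: upright cylinder 40 mm diameter, 48 mm high, with a 14 mm diameter, 10 mm high button on top (58 mm in all), about 0.47 kg. This point: its centre, 29 mm above its underside (z up). It stands loose on the flat top of the cap of the cylinder to be opened, its underside 130 mm above the table.
- weight_medium: The medium weight; origin at the centre of its underside.
- weight_large_center (a point): The large plain steel setting weight: upright cylinder 52 mm diameter, 48 mm high, with a 14 mm diameter, 10 mm high button on top (58 mm in all), about 0.8 kg. This point: its centre, 29 mm above its underside (z up). It stands on the cap of the other cylinder, which is still curing. Leave it there.
- weight_large: The large weight; origin at the centre of its underside.
- weight_small_center (a point): The small plain steel setting weight: upright cylinder 28 mm diameter, 48 mm high, with a 14 mm diameter, 10 mm high button on top (58 mm in all), about 0.23 kg. This point: its centre, 29 mm above its underside (z up). It stands in its pocket in the rack, 85 mm from the medium pocket. Leave it there.
- slot_medium (a point): Round pocket of 44 mm diameter in the wooden weight rack, 14 mm deep with a 2 mm chamfer. This point: centre of the pocket's floor, 12 mm above the table (rack top 26 mm above the table); z up, y along the row of pockets towards the large one. The medium weight's own pocket, in the middle of the row, empty at the start.
- slot_large (a point): Round pocket of 56 mm diameter in the wooden weight rack, 14 mm deep with a 2 mm chamfer. This point: centre of the pocket's floor, 12 mm above the table (rack top 26 mm above the table); z up, y along the row of pockets towards the large one. The large weight's pocket, empty; 80 mm from the medium one.
- rack: Wooden weight rack, 85 x 250 x 26 mm, fixed; origin at the centre of its underside, y along its row of three pockets (small at -85 mm, medium at 0, large at +80 mm).
- adhesive_tin: Open tin of adhesive standing on the table, 80 mm diameter, 75 mm high; origin at the centre of its underside. Leave it.
- spatula_grip (a point): Point on the handle of a 170 mm spatula that lies on the table. Leave it.
There are look-alikes about, which are no part of the job. What is shaped like the weight_medium but blue or green is not meant.

How it is judged (in metres and radians):
On the way:
1. the medium weight stands upright on the floor of its own pocket in the rack, let go of (horizontal distance between weight_medium_center and slot_medium below 0.006 m and z of weight_medium_center in the frame of slot_medium below 0.032 m and angle between weight_medium_center's own z axis and vertical below 0.08 rad and linear speed of weight_medium below 0.03 m/s and contact force between the fingers and weight_medium below 0.05 N), for 0.3 s.
At the end, for the whole second after the job is handed in: Medium weight upright (0.08 rad), released, on the floor of its own pocket (centre within 6 mm); the cap of the cylinder it stood on is held still in the fingers, 30 mm or more above its seat, touching no cylinder, rack or large weight; the other cap is still on its cylinder (all of step 1 and ((horizontal distance between cylinder_a_shoulder and weight_large_center above 0.06 m and height (world z) of cap_a_center above 0.1455 m and contact force between the fingers and cap_a above 1 N and contact force between cap_a and cylinder_a below 0.05 N and contact force between cap_a and rack below 0.05 N and contact force between cap_a and weight_large below 0.05 N and linear speed of cap_a below 0.05 m/s and distance between cap_b_center and cylinder_b_shoulder below 0.02 m) or (horizontal distance between cylinder_b_shoulder and weight_large_center above 0.06 m and height (world z) of cap_b_center above 0.1455 m and contact force between the fingers and cap_b above 1 N and contact force between cap_b and cylinder_b below 0.05 N and contact force between cap_b and rack below 0.05 N and contact force between cap_b and weight_large below 0.05 N and linear speed of cap_b below 0.05 m/s and distance between cap_a_center and cylinder_a_shoulder below 0.02 m))); the arm keeps its last pose, push and grip.
It fails at once if the large weight on the curing cylinder was shifted by more than 12 mm (distance of weight_large_center from where it was at the start of the episode above 0.012 m).
It fails at once if the small weight was taken or knocked out of its pocket (distance of weight_small_center from where it was at the start of the episode above 0.012 m).
It fails at once if the adhesive tin was pushed or tipped (distance of adhesive_tin from where it was at the start of the episode above 0.03 m).
It fails at once if the spatula was moved (distance of spatula_grip from where it was at the start of the episode above 0.03 m).
It fails at once if the medium weight was dropped instead of set down (linear speed of weight_medium above 0.6 m/s and contact force between the fingers and weight_medium below 0.05 N).
It also fails if it takes over 58 s, if anything falls off the work surface, if the arm or the gripper's body presses on something with over 40 N, if the wrist force passes 120 N, or if a joint passes its speed limit or range.

## Working session

There is one attempt and no reset: what is moved stays moved. The work goes in short steps, Python scripts to look and compute and a tool call to move; the robot and the scene stay as the last step left them, time stands still between calls to the robot, and variables do not carry over. Pictures are saved under pics/ and viewed, about 8 in all and at most 12, crops included, and the job is handed in when it is done.

Besides the shell and the picture viewer there is one more tool, called by a JSON object that holds its "method" and its "body", one argument or row to a line. step_arm: Moves the arm, as the interface text tells. Scaled input: -1 to 1 covers 0.04 m each way for a shift and 0.08 rad each way for a turn. Its arguments: {"type":"object","properties":{"steps":{"type":"array"},"squeeze":{"type":"number"}},"required":["steps"]}

```bash
ls; mkdir -p pics; cat > h.py <<'E'
import numpy as np, cv2
from rig import env, cams, order
def grab(n,f=None):
    im,d=cams.get_image(n)
    if f: cv2.imwrite('pics/'+f,im[:,:,::-1])
    return im,d
def cloud(n,d,ci):
    h,w=d.shape
    u,v=np.meshgrid(np.arange(w),np.arange(h))
    K=np.array([[ci['fx'],0,ci['cx']],[0,ci['fy'],ci['cy']],[0,0,1.]])
    xd=(u-ci['cx'])/ci['fx']; yd=(v-ci['cy'])/ci['fy']
    x,y=xd.copy(),yd.copy()
    for _ in range(20):
        s=1+ci['k1']*(x*x+y*y); x,y=xd/s,yd/s
    P=np.stack([x*d,y*d,d],-1)
    T=np.array(ci['extrinsics']); W=P@T[:3,:3].T+T[:3,3]
    W[d<=0]=np.nan
    return W
E
python3 - <<'E'
from h import *
s=env.observe();print(s['time_s'],s['position'],s['tool_rot'],s['ft_force'])
ims=[]
for n in('scene','side','wrist'):
    ci=cams.camera_info(n); im,d=grab(n); np.savez(f'{n}0.npz',im=im,d=d,W=cloud(n,d,ci)); ims.append(im)
    print(n,{k:np.round(v,3).tolist() for k,v in ci.items()})
cv2.imwrite('pics/s0.png',ims[0][:,:,::-1])
cv2.imwrite('pics/sw.png',cv2.resize(np.hstack(ims[1:])[:,:,::-1],(800,300),interpolation=cv2.INTER_AREA))
E
```

```text
pics
0.0 [ 0.1930939  -0.51470784  0.24971761] [[ 3.51146228e-01 -9.36320610e-01 -2.06614168e-04]
 [-9.36319524e-01 -3.51146143e-01  1.46094712e-03]
 [-1.44046667e-03 -3.19549192e-04 -9.99998911e-01]] [ 0.24561006 -0.41575843  0.18928955]
scene {'fx': 400.249, 'fy': 400.249, 'cx': 257.081, 'cy': 192.402, 'k1': -0.082, 'extrinsics': [[-0.744, 0.482, -0.463, 1.084], [0.668, 0.537, -0.515, 0.551], [0.001, -0.692, -0.721, 0.802], [0.0, 0.0, 0.0, 1.0]]}
side {'fx': 394.596, 'fy': 394.596, 'cx': 254.858, 'cy': 195.161, 'k1': -0.113, 'extrinsics': [[1.0, 0.012, 0.02, 0.622], [-0.012, -0.466, 0.885, -0.878], [0.02, -0.885, -0.466, 0.614], [0.0, 0.0, 0.0, 1.0]]}
wrist {'fx': 320.902, 'fy': 320.902, 'cx': 256.5, 'cy': 190.967, 'k1': 0.02, 'extrinsics': [[0.351, -0.887, -0.299, 0.27], [-0.936, -0.334, -0.11, -0.485], [-0.002, 0.319, -0.948, 0.373], [0.0, 0.0, 0.0, 1.0]]}
```

View pics/s0.png

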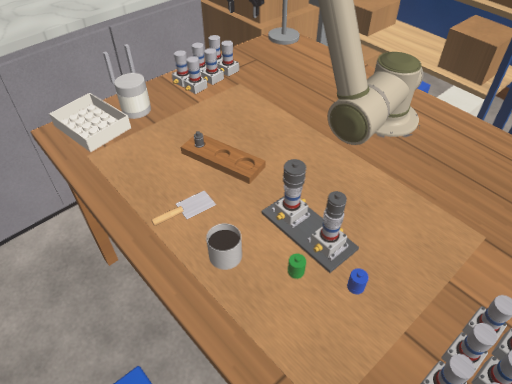

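View pics/sw.png

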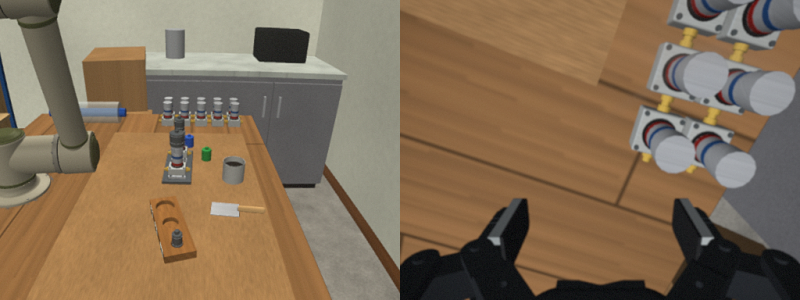

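The scene view shows two valve cylinders with weights on top at (294,168) and (336,199). The rack is at (222,158) with the small weight at (198,140), the tin is at (225,245) and the spatula at (185,208). The green and blue decoys are at (297,265) and (358,281). Next I'll measure the weights and pockets and take an enlarged crop to confirm.

```bash
python3 - <<'E'
from h import *
from scipy.optimize import least_squares
a=np.load('scene0.npz');W=a['W'];b=np.load('side0.npz')
im=a['im']
c1=cv2.resize(im[150:270,255:375],(400,400),interpolation=cv2.INTER_CUBIC);c2=cv2.resize(b['im'][140:250,190:300],(400,400),interpolation=cv2.INTER_CUBIC)
cv2.imwrite('pics/crop.png',np.hstack([c1,c2])[:,:,::-1])
def circ(P,r0=None):
    f=lambda p:np.hypot(P[:,0]-p[0],P[:,1]-p[1])-p[2]
    r=least_squares(f,[*P.mean(0)[:2]-.0,.02],loss='soft_l1',f_scale=.001); return r.x,len(P),np.sqrt(np.mean(r.fun**2))
for nm,W in(('scene',a['W']),('side',b['W'])):
    P=W.reshape(-1,3);P=P[~np.isnan(P[:,0])]
    # weights on top: z .135-.175, in x .3-.8,y
    Q=P[(P[:,2]>.133)&(P[:,2]<.176)&(P[:,0]>.25)&(P[:,0]<.85)&(abs(P[:,1])<.42)]
    lab=cv2.kmeans(Q.astype(np.float32),2,None,(3,50,1e-5),5,0)[1].ravel()
    for k in(0,1):
        q=Q[lab==k];print(nm,'weight',q.mean(0).round(3),circ(q), 'ztop')
    R=P[(P[:,2]>.021)&(P[:,2]<.031)&(P[:,0]>.2)&(P[:,0]<.8)&(P[:,1]<.1)&(P[:,1]>-.6)]
    print(nm,'low z pts',len(R),R.mean(0).round(3),R.min(0).round(3),R.max(0).round(3))
W=a['W']
for u,v in((222,158),(198,135),(226,246),(297,256),(358,272),(185,208),(228,153),(245,163),(294,163),(336,195)):print((u,v),W[v,u].round(3))
E
```

```text
scene weight [0.288 0.053 0.155] (array([0.17371259, 0.02383509, 0.1254709 ]), 685, np.float64(0.00419454645748071)) ztop
scene weight [0.579 0.172 0.155] (array([0.78636573, 0.17713427, 0.21407957]), 539, np.float64(0.0089906468885789)) ztop
scene low z pts 1677 [ 0.554 -0.252  0.027] [ 0.205 -0.6    0.021] [0.8   0.098 0.031]
side weight [0.566 0.128 0.156] (array([0.5622265 , 0.14499342, 0.06865625]), 439, np.float64(0.006298314954515985)) ztop
side weight [ 0.282 -0.008  0.156] (array([0.24690548, 0.02173571, 0.05523334]), 554, np.float64(0.005568461534929717)) ztop
side low z pts 2462 [ 0.569 -0.193  0.026] [ 0.487 -0.326  0.021] [0.8   0.098 0.031]
(222, 158) [ 0.562 -0.186  0.015]
(198, 135) [ 0.584 -0.269  0.064]
(226, 246) [0.772 0.097 0.056]
(297, 256) [0.672 0.226 0.058]
(358, 272) [0.604 0.345 0.058]
(185, 208) [ 0.754 -0.105  0.003]
(228, 153) [ 0.536 -0.191  0.016]
(245, 163) [ 0.522 -0.128  0.01 ]
(294, 163) [0.566 0.1   0.188]
(336, 195) [0.572 0.23  0.189]
```

View pics/crop.png

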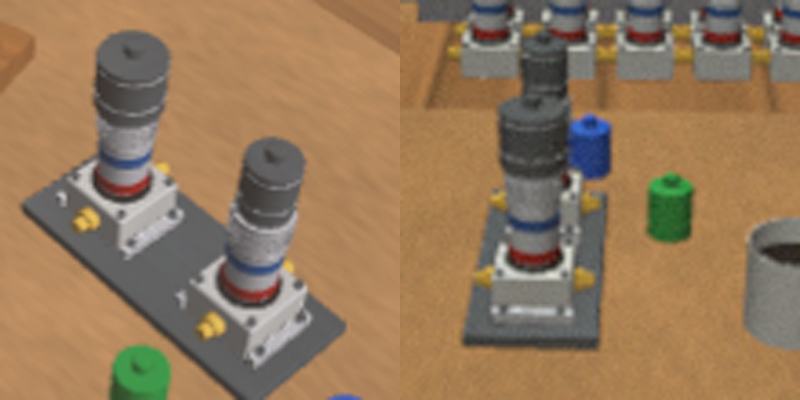

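The crop shows the wide weight, which overhangs its cap, at scene pixel (294,168). That is the large one, to be left alone. The narrower one at (336,199), slimmer than its cap, is the 40 mm medium weight. Now a precise fit.

```bash
python3 - <<'E'
from h import *
from scipy.optimize import least_squares
def circ(P,r):
    f=lambda p:np.hypot(P[:,0]-p[0],P[:,1]-p[1])-r
    o=least_squares(f,P.mean(0)[:2]+[-.0,-.0],loss='soft_l1',f_scale=.001); return o.x.round(4),len(P),np.median(abs(o.fun)).round(4)
for n in('scene','side'):
    W=np.load(n+'0.npz')['W'];P=W.reshape(-1,3);P=P[~np.isnan(P[:,0])]
    for nm,c,r in(('large',(.562,.095),.026),('med',(.565,.225),.020)):
        m=np.hypot(P[:,0]-c[0],P[:,1]-c[1])<.045
        for lo,hi,rr in((.135,.172,r),(.105,.126,.022)):
            q=P[m&(P[:,2]>lo)&(P[:,2]<hi)]
            if len(q)>10:print(n,nm,lo,circ(q,rr))
        q=P[m&(P[:,2]>.172)];print('  top',q[:,2].max().round(4),np.median(q,0).round(4))
    R=P[(P[:,2]>.022)&(P[:,2]<.030)&(P[:,0]>.45)&(P[:,0]<.66)&(P[:,1]<-.05)&(P[:,1]>-.34)]
    rc=cv2.minAreaRect(R[:,:2].astype(np.float32)*1000);print(n,'rack',rc,np.median(R[:,2]))
    # top-down height map
    F=P[(P[:,0]>.45)&(P[:,0]<.68)&(P[:,1]<-.04)&(P[:,1]>-.35)&(P[:,2]<.022)&(P[:,2]>.008)]
    print('floor med z',np.median(F[:,2]),len(F))
    s=np.zeros((320,240,3),np.uint8)
    # nothing more
    Q=P[(P[:,2]>.035)&(P[:,2]<.072)&(P[:,0]>.5)&(P[:,0]<.65)&(P[:,1]<-.2)&(P[:,1]>-.34)]
    if len(Q):print('small',circ(Q,.014))
E
```

```text
scene large 0.135 (array([0.5627, 0.1014]), 246, np.float64(0.0005))
scene large 0.105 (array([0.563 , 0.1018]), 104, np.float64(0.0006))
  top 0.1914 [0.5675 0.1057 0.1788]
scene med 0.135 (array([0.5669, 0.2301]), 211, np.float64(0.0005))
scene med 0.105 (array([0.5673, 0.2303]), 121, np.float64(0.0006))
  top 0.1906 [0.5722 0.234  0.1787]
scene rack ((558.4305419921875, -191.3095245361328), (90.28341674804688, 254.5243682861328), 15.1860990524292) 0.027122626518716553
floor med z 0.014147342264506257 576
small (array([ 0.5799, -0.2746]), 106, np.float64(0.0015))
side large 0.135 (array([0.5631, 0.0997]), 231, np.float64(0.0008))
side large 0.105 (array([0.5634, 0.0987]), 113, np.float64(0.0006))
  top 0.1879 [0.5644 0.0919 0.177 ]
side med 0.135 (array([0.5657, 0.2295]), 135, np.float64(0.0011))
  top 0.1879 [0.5667 0.2219 0.1774]
side rack ((558.0154418945312, -193.2117919921875), (85.58197784423828, 254.58033752441406), 15.773984909057617) 0.026012460699443685
floor med z 0.013382749496919977 702
small (array([ 0.5827, -0.2736]), 226, np.float64(0.0015))
```

{"method": "step_arm", "body": {
  "steps": [
    {"xyz": [-0.67, -0.73, -0.1], "turn": [0, 0, 0], "gripper": 1},
    {"xyz": [-0.67, -0.73, -0.1], "turn": [0, 0, 0], "gripper": 1},
    {"xyz": [-0.67, -0.73, -0.1], "turn": [0, 0, 0], "gripper": 1},
    {"xyz": [-0.67, -0.73, -0.1], "turn": [0, 0, 0], "gripper": 1},
    {"xyz": [-0.67, -0.73, -0.1], "turn": [0, 0, 0], "gripper": 1},
    {"xyz": [-0.67, -0.73, -0.1], "turn": [0, 0, 0], "gripper": 1},
    {"xyz": [-0.67, -0.73, -0.1], "turn": [0, 0, 0], "gripper": 1},
    {"xyz": [-0.67, -0.73, -0.1], "turn": [0, 0, 0], "gripper": 1},
    {"xyz": [-0.67, -0.73, -0.1], "turn": [0, 0, 0], "gripper": 1},
    {"xyz": [-0.67, -0.73, -0.1], "turn": [0, 0, 0], "gripper": 1},
    {"xyz": [-0.67, -0.73, -0.1], "turn": [0, 0, 0], "gripper": 1},
    {"xyz": [-0.67, -0.73, -0.1], "turn": [0, 0, 0], "gripper": 1},
    {"xyz": [0, 0, 0], "turn": [0, 0, -1], "gripper": 1},
    {"xyz": [0, 0, 0], "turn": [0, 0, -1], "gripper": 1},
    {"xyz": [0, 0, 0], "turn": [0, 0, -1], "gripper": 1},
    {"xyz": [0, 0, 0], "turn": [0, 0, -1], "gripper": 1},
    {"xyz": [0, 0, 0], "turn": [0, 0, -1], "gripper": 1},
    {"xyz": [0, 0, 0], "turn": [0, 0, -1], "gripper": 1},
    {"xyz": [0, 0, 0], "turn": [0, 0, -1], "gripper": 1},
    {"xyz": [0, 0, 0], "turn": [0, 0, -1], "gripper": 1}
  ]
}}

```text
time_s: 1.82
position: [0.4082, -0.0907, 0.2982]
tool_rot: [[0.843, -0.538, -0.0], [-0.538, -0.843, 0.0], [-0.0, 0.0, -1.0]]
ft_force: [-0.2, 0.1, 0.5]
grip_width: 0.085
```

{"method": "step_arm", "body": {
  "steps": [
    {"xyz": [0, 0, 0], "turn": [0, 0, -1], "gripper": 0.5},
    {"xyz": [0, 0, 0], "turn": [0, 0, -1], "gripper": 0.5},
    {"xyz": [0, 0, 0], "turn": [0, 0, -1], "gripper": 0.5},
    {"xyz": [0, 0, 0], "turn": [0, 0, -1], "gripper": 0.5},
    {"xyz": [0, 0, 0], "turn": [0, 0, -1], "gripper": 0.5},
    {"xyz": [0, 0, 0], "turn": [0, 0, -1], "gripper": 0.5},
    {"xyz": [0, 0, 0], "turn": [0, 0, -0.8], "gripper": 0.5},
    {"xyz": [0, 0, 0], "turn": [0, 0, 0], "gripper": 0.5},
    {"xyz": [0, 0, 0], "turn": [0, 0, 0], "gripper": 0.5}
  ]
}}

```text
time_s: 2.57
position: [0.4082, -0.0908, 0.2982]
tool_rot: [[1.0, -0.03, -0.0], [-0.03, -1.0, 0.0], [-0.0, -0.0, -1.0]]
ft_force: [-0.0, 0.1, 0.4]
grip_width: 0.0638
```

```bash
python3 - <<'E'
from h import *
s=env.observe();print(s['time_s'],s['position'],s['tool_rot'].round(3),s['grip_width'],s['q'])
ci=cams.camera_info('wrist');im,d=grab('wrist','w1.png');W=cloud('wrist',d,ci);np.savez('w1.npz',im=im,d=d,W=W)
P=W.reshape(-1,3);P=P[~np.isnan(P[:,0])]
R=P[(P[:,2]>.022)&(P[:,2]<.030)&(P[:,0]>.47)&(P[:,0]<.65)&(P[:,1]<-.05)&(P[:,1]>-.34)]
print(cv2.minAreaRect(R[:,:2].astype(np.float32)*1000),np.median(R[:,2]),len(R))
E
```

```text
2.5667 [ 0.40820396 -0.09075213  0.29822207] [[ 1.   -0.03 -0.  ]
 [-0.03 -1.    0.  ]
 [-0.   -0.   -1.  ]] 0.06379869155634053 [-2.88530852e+01  6.26901163e+00  8.77387615e+01 -2.54770499e-04
  8.60089255e+01 -2.71356812e+01]
((558.7459716796875, -190.59115600585938), (87.38070678710938, 250.64529418945312), 15.458873748779297) 0.025365139390658126 7640
```

View pics/w1.png

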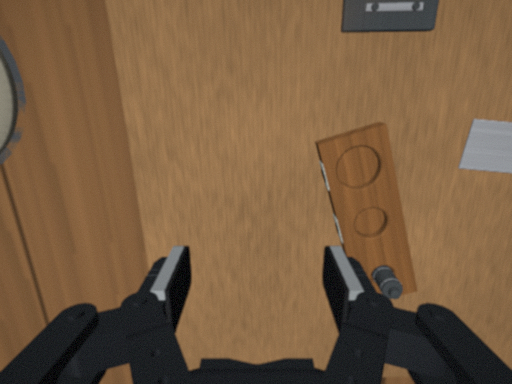

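The wrist view shows the rack clearly: large pocket at (358,166), medium pocket at (370,222), small weight at (388,283). The rack centre from the wrist agrees with the fixed cameras to about 2 mm.

{"method": "step_arm", "body": {
  "steps": [
    {"xyz": [0.413, -0.9, 0], "turn": [0, 0, 0], "gripper": 0.5},
    {"xyz": [0.413, -0.9, 0], "turn": [0, 0, 0], "gripper": 0.5},
    {"xyz": [0.413, -0.9, 0], "turn": [0, 0, 0], "gripper": 0.5},
    {"xyz": [0.413, -0.9, 0], "turn": [0, 0, 0], "gripper": 0.5},
    {"xyz": [0.413, -0.9, 0], "turn": [0, 0, 0], "gripper": 0.5},
    {"xyz": [0.413, -0.9, 0], "turn": [0, 0, 0], "gripper": 0.5},
    {"xyz": [0.413, -0.9, 0], "turn": [0, 0, 0], "gripper": 0.5},
    {"xyz": [0.413, -0.9, 0], "turn": [0, 0, 0], "gripper": 0.5},
    {"xyz": [0.413, -0.9, 0], "turn": [0, 0, 0], "gripper": 0.5},
    {"xyz": [0, 0, 0], "turn": [0, 0, 0], "gripper": 0.5},
    {"xyz": [0, 0, 0], "turn": [0, 0, 0], "gripper": 0.5}
  ]
}}

```text
time_s: 3.53
position: [0.5662, 0.2304, 0.2971]
tool_rot: [[1.0, -0.027, -0.002], [-0.027, -1.0, -0.0], [-0.002, 0.0, -1.0]]
ft_force: [-0.4, -0.3, -0.6]
grip_width: 0.064
```

```bash
python3 - <<'E'
from h import *
from scipy.optimize import least_squares
s=env.observe();print(s['time_s'],s['position'],s['tool_rot'].round(3),s['grip_width'],s['q'].round(1))
ci=cams.camera_info('wrist');im,d=grab('wrist','w2.png');W=cloud('wrist',d,ci)
P=W.reshape(-1,3);P=P[~np.isnan(P[:,0])]
m=np.hypot(P[:,0]-.5665,P[:,1]-.23)<.05
q=P[m&(P[:,2]>.172)&(P[:,2]<.183)];(c,r)=cv2.minEnclosingCircle((q[:,:2]*1000).astype(np.float32));print('top face',c,r,np.median(q[:,2]),q[:,:2].mean(0))
q=P[m&(P[:,2]>.184)];print('button',q.mean(0),len(q))
W1=np.load('w1.npz')['W'].reshape(-1,3)
R=W1[(W1[:,2]<.019)&(W1[:,2]>.006)&(np.hypot(W1[:,0]-.5587,W1[:,1]+.1906)<.03)]
print('pocket floor',R.mean(0),(R.max(0)+R.min(0))/2,np.ptp(R,axis=0),len(R),cams.camera_info('wrist')['extrinsics'][:3,3] if 0 else '')
E
```

```text
3.5333 [0.56616377 0.2303986  0.29709906] [[ 1.    -0.027 -0.002]
 [-0.027 -1.    -0.   ]
 [-0.002  0.    -1.   ]] 0.06401647095190309 [11.1 26.8 58.5 -0.  94.8 12.6]
top face (567.06591796875, 232.07980346679688) 20.081405639648438 0.17707759189897115 [0.5672259  0.23369836]
button [0.56686814 0.24166187 0.33567711] 19633
pocket floor [ 0.56230597 -0.19540905  0.01210309] [ 0.56096703 -0.19407444  0.01419376] [0.04009515 0.04001244 0.00957671] 685
```

{"method": "step_arm", "body": {
  "steps": [
    {"xyz": [0.02, -0.01, 0.8], "turn": [0, 0, 0], "gripper": 0.5},
    {"xyz": [0, 0, 0.8], "turn": [0, 0, 0], "gripper": 0.5},
    {"xyz": [0, 0, 0.8], "turn": [0, 0, 0], "gripper": 0.5},
    {"xyz": [0, 0, 0.75], "turn": [0, 0, 0], "gripper": 0.5},
    {"xyz": [0, 0, 0], "turn": [0, 0, 0], "gripper": 0.5},
    {"xyz": [0, 0, 0], "turn": [0, 0, 0], "gripper": 0.3},
    {"xyz": [0, 0, 0], "turn": [0, 0, 0], "gripper": -1},
    {"xyz": [0, 0, 0], "turn": [0, 0, 0], "gripper": -1},
    {"xyz": [0, 0, 0], "turn": [0, 0, 0], "gripper": -1},
    {"xyz": [0, 0, 0], "turn": [0, 0, 0], "gripper": -1},
    {"xyz": [0, 0, 0], "turn": [0, 0, 0], "gripper": -1},
    {"xyz": [0, 0, 0], "turn": [0, 0, 0], "gripper": -1}
  ],
  "squeeze": 50
}}

```text
time_s: 4.58
position: [0.5675, 0.2291, 0.1752]
tool_rot: [[1.0, -0.028, 0.005], [-0.028, -1.0, 0.0], [0.005, -0.0, -1.0]]
ft_force: [-1.0, -2.0, 7.6]
grip_width: 0.0387
```

{"method": "step_arm", "body": {
  "steps": [
    {"xyz": [0, 0, -0.1], "turn": [0, 0, 0], "gripper": -1},
    {"xyz": [0, 0, -0.3], "turn": [0, 0, 0], "gripper": -1},
    {"xyz": [0, 0, -0.6], "turn": [0, 0, 0], "gripper": -1},
    {"xyz": [0, 0, -0.8], "turn": [0, 0, 0], "gripper": -1},
    {"xyz": [0, 0, -0.8], "turn": [0, 0, 0], "gripper": -1},
    {"xyz": [0, 0, -0.4], "turn": [0, 0, 0], "gripper": -1},
    {"xyz": [0, 0, 0], "turn": [0, 0, 0], "gripper": -1},
    {"xyz": [0, 0, 0], "turn": [0, 0, 0], "gripper": -1},
    {"xyz": [0, 0, 0], "turn": [0, 0, 0], "gripper": -1}
  ]
}}

```text
time_s: 5.33
position: [0.5662, 0.2292, 0.2905]
tool_rot: [[1.0, -0.028, -0.003], [-0.028, -1.0, -0.001], [-0.003, 0.001, -1.0]]
ft_force: [-0.7, 0.1, -4.2]
grip_width: 0.0381
```

```bash
python3 - <<'E'
from h import *
s=env.observe();print(s['time_s'],s['position'],s['tool_rot'].round(4),s['grip_width'],s['ft_force'])
ims=[]
for n in('side','wrist'):
    im,d=grab(n);ci=cams.camera_info(n);W=cloud(n,d,ci);ims.append(im);np.savez(n+'3.npz',im=im,d=d,W=W)
cv2.imwrite('pics/g3.png',cv2.resize(np.hstack(ims)[:,:,::-1],(800,300),interpolation=cv2.INTER_AREA))
E
```

```text
5.3333 [0.56623104 0.2291574  0.29054607] [[ 9.996e-01 -2.810e-02 -3.200e-03]
 [-2.810e-02 -9.996e-01 -6.000e-04]
 [-3.200e-03  6.000e-04 -1.000e+00]] 0.03810076739469642 [-0.69992635  0.10538597 -4.19952244]
```

View pics/g3.png

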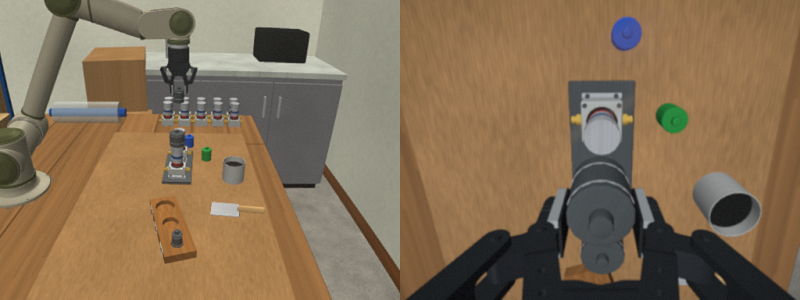

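The medium weight is held upright in the jaws at wrist-half pixel (600,205), and the bare cap stays on its cylinder at (600,135). Next: its offset in the grip, and the cap position.

```bash
python3 - <<'E'
from h import *
z=np.load('wrist3.npz');W=z['W'];P=W.reshape(-1,3);P=P[~np.isnan(P[:,0])]
t=np.array([.5662,.2292])
m=np.hypot(P[:,0]-t[0],P[:,1]-t[1])<.03
q=P[m&(P[:,2]>.22)&(P[:,2]<.33)]
h,e=np.histogram(q[:,2],40);print(list(zip(e.round(4)[:-1],h)))
zt=np.percentile(q[:,2],99)
b=q[q[:,2]>zt-.003];print('button',np.median(b,0),b.mean(0),len(b))
f=q[(q[:,2]<zt-.008)&(q[:,2]>zt-.013)];c=cv2.minEnclosingCircle((f[:,:2]*1000).astype(np.float32));print('face',np.median(f[:,2]),c)
mm=np.hypot(P[:,0]-.567,P[:,1]-.23)<.035
q=P[mm&(P[:,2]>.126)&(P[:,2]<.135)];print('cap',q.mean(0),cv2.minEnclosingCircle((q[:,:2]*1000).astype(np.float32)),len(q))
E
```

```text
[(np.float64(0.2453), np.int64(40)), (np.float64(0.2475), np.int64(88)), (np.float64(0.2496), np.int64(79)), (np.float64(0.2517), np.int64(85)), (np.float64(0.2538), np.int64(96)), (np.float64(0.2559), np.int64(66)), (np.float64(0.258), np.int64(95)), (np.float64(0.2602), np.int64(145)), (np.float64(0.2623), np.int64(107)), (np.float64(0.2644), np.int64(107)), (np.float64(0.2665), np.int64(120)), (np.float64(0.2686), np.int64(119)), (np.float64(0.2707), np.int64(124)), (np.float64(0.2728), np.int64(140)), (np.float64(0.275), np.int64(148)), (np.float64(0.2771), np.int64(227)), (np.float64(0.2792), np.int64(228)), (np.float64(0.2813), np.int64(238)), (np.float64(0.2834), np.int64(193)), (np.float64(0.2855), np.int64(321)), (np.float64(0.2877), np.int64(330)), (np.float64(0.2898), np.int64(1121)), (np.float64(0.2919), np.int64(3685)), (np.float64(0.294), np.int64(263)), (np.float64(0.2961), np.int64(270)), (np.float64(0.2982), np.int64(291)), (np.float64(0.3004), np.int64(694)), (np.float64(0.3025), np.int64(473)), (np.float64(0.3046), np.int64(202)), (np.float64(0.3067), np.int64(242)), (np.float64(0.3088), np.int64(610)), (np.float64(0.3109), np.int64(138)), (np.float64(0.313), np.int64(132)), (np.float64(0.3152), np.int64(119)), (np.float64(0.3173), np.int64(166)), (np.float64(0.3194), np.int64(171)), (np.float64(0.3215), np.int64(178)), (np.float64(0.3236), np.int64(226)), (np.float64(0.3257), np.int64(229)), (np.float64(0.3279), np.int64(253))]
button [0.58458078 0.24219823 0.32800565] [0.5668005  0.24223888 0.3280047 ] 463
face 0.3188357300562974 ((566.603515625, 241.68301391601562), 27.05498695373535)
cap [0.56732876 0.23265221 0.12919396] ((567.3621826171875, 232.05340576171875), 21.910287857055664) 1692
```

```bash
python3 - <<'E'
from h import *
z=np.load('wrist3.npz');W=z['W'];P=W.reshape(-1,3);P=P[~np.isnan(P[:,0])]
m=np.hypot(P[:,0]-.566,P[:,1]-.231)<.0235
f=P[m&(P[:,2]>.2895)&(P[:,2]<.2945)];b=P[m&(P[:,2]>.2995)&(P[:,2]<.3035)&(np.hypot(P[:,0]-.566,P[:,1]-.231)<.012)]
print('face',np.median(f[:,2]),cv2.minEnclosingCircle((f[:,:2]*1000).astype(np.float32)),(f.max(0)+f.min(0))/2,np.ptp(f,axis=0))
print('button',np.median(b[:,2]),cv2.minEnclosingCircle((b[:,:2]*1000).astype(np.float32)),b.mean(0))
A=np.c_[f[:,:2]-f[:,:2].mean(0),np.ones(len(f))];print('tilt',np.linalg.lstsq(A,f[:,2],rcond=None)[0])
E
```

```text
face 0.2923962120149958 ((566.100830078125, 231.777587890625), 23.106260299682617) [0.56630057 0.23162024 0.29199784] [0.04262166 0.04029547 0.00498035]
button 0.30220669984510995 ((566.5569458007812, 231.97607421875), 6.95137357711792) [0.56654867 0.23276211 0.30205308]
tilt [-0.0128867  -0.01067925  0.29234105]
```

{"method": "step_arm", "body": {
  "steps": [
    {"xyz": [0.0, 0.4, 0], "turn": [0, 0, 0], "gripper": -1},
    {"xyz": [0.0, 0.6, 0], "turn": [0, 0, 0], "gripper": -1},
    {"xyz": [0.01, 0.78, 0], "turn": [0, 0, 0], "gripper": -1},
    {"xyz": [0.01, 0.78, 0], "turn": [0, 0, 0], "gripper": -1},
    {"xyz": [0.01, 0.78, 0], "turn": [0, 0, 0], "gripper": -1},
    {"xyz": [0.01, 0.78, 0], "turn": [0, 0, 0], "gripper": -1},
    {"xyz": [0.01, 0.78, 0], "turn": [0, 0, 0], "gripper": -1},
    {"xyz": [0.01, 0.78, 0], "turn": [0, 0, 0], "gripper": -1},
    {"xyz": [0.01, 0.78, 0], "turn": [0, 0, 0], "gripper": -1},
    {"xyz": [0.01, 0.78, 0], "turn": [0, 0, 0], "gripper": -1},
    {"xyz": [0.01, 0.78, 0], "turn": [0, 0, 0], "gripper": -1},
    {"xyz": [0.01, 0.78, 0], "turn": [0, 0, 0], "gripper": -1},
    {"xyz": [0, 0.78, 0], "turn": [0, 0, 0], "gripper": -1},
    {"xyz": [0, 0.6, 0], "turn": [0, 0, 0], "gripper": -1},
    {"xyz": [0, 0.38, 0], "turn": [0, 0, 0], "gripper": -1},
    {"xyz": [0, 0, 0], "turn": [0, 0, 0], "gripper": -1},
    {"xyz": [0, 0, 0], "turn": [0, 0, 0], "gripper": -1},
    {"xyz": [0, 0, 0], "turn": [0, 0, 0], "gripper": -1}
  ]
}}

```text
time_s: 6.93
position: [0.559, -0.192, 0.292]
tool_rot: [[1.0, -0.027, -0.001], [-0.027, -1.0, 0.001], [-0.001, -0.001, -1.0]]
ft_force: [0.4, -0.1, -3.5]
grip_width: 0.0379
```

{"method": "step_arm", "body": {
  "steps": [
    {"xyz": [-0.02, 0.03, 0.5], "turn": [0, 0, 0], "gripper": -1},
    {"xyz": [0, 0, 0.8], "turn": [0, 0, 0], "gripper": -1},
    {"xyz": [0, 0, 0.8], "turn": [0, 0, 0], "gripper": -1},
    {"xyz": [0, 0, 0.8], "turn": [0, 0, 0], "gripper": -1},
    {"xyz": [0, 0, 0.8], "turn": [0, 0, 0], "gripper": -1},
    {"xyz": [0, 0, 0.8], "turn": [0, 0, 0], "gripper": -1},
    {"xyz": [0, 0, 0.5], "turn": [0, 0, 0], "gripper": -1},
    {"xyz": [0, 0, 0.2], "turn": [0, 0, 0], "gripper": -1},
    {"xyz": [0, 0, 0], "turn": [0, 0, 0], "gripper": -1},
    {"xyz": [0, 0, 0], "turn": [0, 0, 0], "gripper": -1},
    {"xyz": [0, 0, 0], "turn": [0, 0, 0], "gripper": -1},
    {"xyz": [0, 0, 0], "turn": [0, 0, 0], "gripper": -1}
  ]
}}

```text
time_s: 7.93
position: [0.5588, -0.1944, 0.086]
tool_rot: [[1.0, -0.028, 0.003], [-0.028, -1.0, -0.002], [0.003, 0.002, -1.0]]
ft_force: [-0.9, 0.1, -3.9]
grip_width: 0.0384
```

```bash
python3 - <<'E'
from h import *
s=env.observe();print(s['time_s'],s['position'],s['tool_rot'].round(4),s['grip_width'],s['ft_force'])
ims=[]
for n,(u0,u1,v0,v1) in(('side',(170,270,230,340)),('scene',(170,270,110,210))):
    im,d=grab(n);ci=cams.camera_info(n);W=cloud(n,d,ci);np.savez(n+'4.npz',im=im,d=d,W=W);ims.append(cv2.resize(im[v0:v1,u0:u1],(400,400),interpolation=cv2.INTER_CUBIC))
    P=W.reshape(-1,3);P=P[~np.isnan(P[:,0])]
    m=(np.hypot(P[:,0]-.558,P[:,1]+.192)<.035)
    q=P[m&(P[:,2]>.033)&(P[:,2]<.048)]
    from scipy.optimize import least_squares
    if len(q)>10:
        o=least_squares(lambda p:np.hypot(q[:,0]-p[0],q[:,1]-p[1])-.02,[.558,-.192],loss='soft_l1',f_scale=.001);print(n,o.x,len(q),np.median(abs(o.fun)))
cv2.imwrite('pics/p4.png',np.hstack(ims)[:,:,::-1])
E
```

```text
7.9333 [ 0.55884383 -0.19437668  0.08601341] [[ 0.9996 -0.0277  0.0027]
 [-0.0277 -0.9996 -0.0016]
 [ 0.0027  0.0015 -1.    ]] 0.03835102869448265 [-0.92913582  0.07034683 -3.8818321 ]
side [ 0.55911207 -0.19305201] 39 0.0005194438376403925
scene [ 0.5565632  -0.19260833] 19 0.001001359329354707
```

View pics/p4.png

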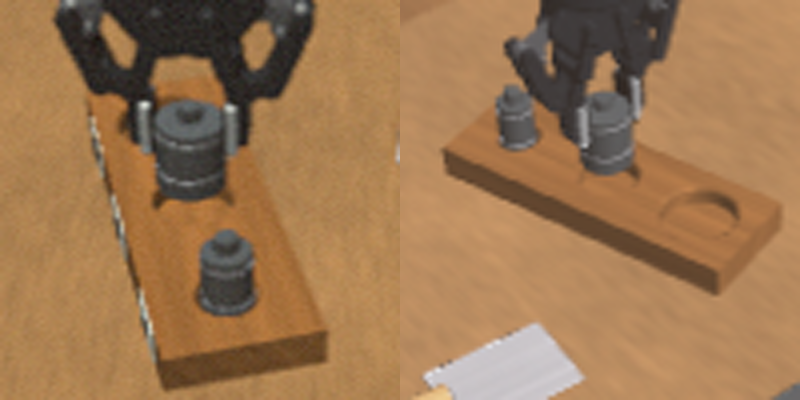

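The close-up shows the weight upright just above the medium pocket, with the pocket rim symmetric around it at left crop (192,195) and right crop (608,170). I'll lower it slowly while watching the force.

{"method": "step_arm", "body": {
  "steps": [
    {"xyz": [-0.01, -0.03, 0.15], "turn": [0, 0, 0], "gripper": -1},
    {"xyz": [0, 0, 0.15], "turn": [0, 0, 0], "gripper": -1},
    {"xyz": [0, 0, 0.1], "turn": [0, 0, 0], "gripper": -1},
    {"xyz": [0, 0, 0.1], "turn": [0, 0, 0], "gripper": -1},
    {"xyz": [0, 0, 0], "turn": [0, 0, 0], "gripper": -1},
    {"xyz": [0, 0, 0], "turn": [0, 0, 0], "gripper": -1}
  ]
}}

```text
time_s: 8.53
position: [0.5577, -0.193, 0.0639]
tool_rot: [[1.0, -0.028, -0.001], [-0.028, -1.0, 0.0], [-0.001, -0.0, -1.0]]
ft_force: [0.2, -0.8, -4.1]
grip_width: 0.0381
```

{"method": "step_arm", "body": {
  "steps": [
    {"xyz": [0, 0, 0.06], "turn": [0, 0, 0], "gripper": -1},
    {"xyz": [0, 0, 0.05], "turn": [0, 0, 0], "gripper": -1},
    {"xyz": [0, 0, 0.04], "turn": [0, 0, 0], "gripper": -1},
    {"xyz": [0, 0, 0], "turn": [0, 0, 0], "gripper": -1},
    {"xyz": [0, 0, 0], "turn": [0, 0, 0], "gripper": -1}
  ]
}}

```text
time_s: 8.95
position: [0.5577, -0.193, 0.0582]
tool_rot: [[1.0, -0.028, -0.0], [-0.028, -1.0, 0.0], [-0.0, -0.0, -1.0]]
ft_force: [0.0, -0.7, -4.5]
grip_width: 0.0384
```

{"method": "step_arm", "body": {
  "steps": [
    {"xyz": [0, 0, 0.03], "turn": [0, 0, 0], "gripper": -1},
    {"xyz": [0, 0, 0.02], "turn": [0, 0, 0], "gripper": -1},
    {"xyz": [0, 0, 0], "turn": [0, 0, 0], "gripper": -1},
    {"xyz": [0, 0, 0], "turn": [0, 0, 0], "gripper": -1}
  ]
}}

```text
time_s: 9.28
position: [0.5578, -0.1931, 0.0574]
tool_rot: [[1.0, -0.028, 0.001], [-0.028, -1.0, -0.001], [0.001, 0.001, -1.0]]
ft_force: [-3.1, 0.9, 5.5]
grip_width: 0.0381
```

The force reversed at exactly the expected floor height, so the weight is seated. Releasing gently and backing off upward.

{"method": "step_arm", "body": {
  "steps": [
    {"xyz": [0, 0, 0], "turn": [0, 0, 0], "gripper": 0.0},
    {"xyz": [0, 0, 0], "turn": [0, 0, 0], "gripper": 0.1},
    {"xyz": [0, 0, 0], "turn": [0, 0, 0], "gripper": 0.3},
    {"xyz": [0, 0, 0], "turn": [0, 0, 0], "gripper": 0.5},
    {"xyz": [0, 0, 0], "turn": [0, 0, 0], "gripper": 0.5},
    {"xyz": [0, 0, 0], "turn": [0, 0, 0], "gripper": 0.5},
    {"xyz": [0, 0, -0.3], "turn": [0, 0, 0], "gripper": 0.5},
    {"xyz": [0, 0, -0.8], "turn": [0, 0, 0], "gripper": 0.5},
    {"xyz": [0, 0, -1], "turn": [0, 0, 0], "gripper": 0.5},
    {"xyz": [0, 0, -1], "turn": [0, 0, 0], "gripper": 0.5},
    {"xyz": [0, 0, -1], "turn": [0, 0, 0], "gripper": 0.5},
    {"xyz": [0, 0, -1], "turn": [0, 0, 0], "gripper": 0.5},
    {"xyz": [0, 0, -0.8], "turn": [0, 0, 0], "gripper": 0.5},
    {"xyz": [0, 0, 0], "turn": [0, 0, 0], "gripper": 0.5},
    {"xyz": [0, 0, 0], "turn": [0, 0, 0], "gripper": 0.5}
  ]
}}

```text
time_s: 10.53
position: [0.558, -0.1931, 0.294]
tool_rot: [[1.0, -0.028, 0.003], [-0.028, -1.0, -0.002], [0.003, 0.002, -1.0]]
ft_force: [-0.1, -0.3, 0.2]
grip_width: 0.064
```

```bash
python3 - <<'E'
from h import *
from scipy.optimize import least_squares
s=env.observe();print(s['time_s'],s['position'],s['tool_rot'].round(4),s['grip_width'],s['ft_force'])
ims=[]
for n,(u0,u1,v0,v1) in(('side',(170,270,230,340)),('wrist',(0,512,0,384))):
    im,d=grab(n);ci=cams.camera_info(n);W=cloud(n,d,ci);ims.append(cv2.resize(im[v0:v1,u0:u1],(400,300),interpolation=cv2.INTER_AREA))
    P=W.reshape(-1,3);P=P[~np.isnan(P[:,0])]
    R=np.hypot(P[:,0]-.558,P[:,1]+.192)
    q=P[(R<.03)&(P[:,2]>.055)&(P[:,2]<.0645)];b=P[(R<.016)&(P[:,2]>.066)&(P[:,2]<.08)]
    print(n,'face z',np.median(q[:,2]),cv2.minEnclosingCircle((q[:,:2]*1000).astype(np.float32)),'button',np.median(b[:,2]),b.mean(0))
    A=np.c_[q[:,:2]-q[:,:2].mean(0),np.ones(len(q))];print('tilt',np.linalg.lstsq(A,q[:,2],rcond=None)[0])
cv2.imwrite('pics/p5.png',np.hstack(ims)[:,:,::-1])
E
```

```text
10.5333 [ 0.55802531 -0.19313236  0.29396082] [[ 0.9996 -0.0279  0.0033]
 [-0.0279 -0.9996 -0.0019]
 [ 0.0033  0.0018 -1.    ]] 0.06402326169181442 [-0.09302003 -0.32381384  0.16094629]
side face z 0.06005703851715127 ((557.4736938476562, -192.18063354492188), 21.186391830444336) button 0.06971715592608141 [ 0.55859613 -0.19432649  0.06924356]
tilt [0.00142967 0.05306977 0.05975087]
wrist face z 0.058088542052118886 ((556.9671630859375, -189.57911682128906), 19.80189323425293) button 0.06793076503293233 [ 0.55710538 -0.18930568  0.06793175]
tilt [-0.00046724 -0.00050745  0.0581137 ]
```

View pics/p5.png

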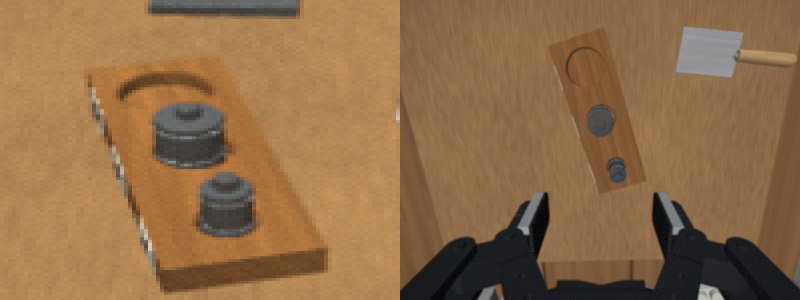

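The weight sits upright on the pocket floor (face at z = 0.060 m, released), and the small weight is untouched. Back to the cap.

{"method": "step_arm", "body": {
  "steps": [
    {"xyz": [-0.01, -0.58, 0], "turn": [0, 0, 0], "gripper": 0.5},
    {"xyz": [-0.01, -1, 0], "turn": [0, 0, 0], "gripper": 0.5},
    {"xyz": [-0.01, -1, 0], "turn": [0, 0, 0], "gripper": 0.5},
    {"xyz": [-0.01, -1, 0], "turn": [0, 0, 0], "gripper": 0.5},
    {"xyz": [-0.01, -1, 0], "turn": [0, 0, 0], "gripper": 0.5},
    {"xyz": [-0.01, -1, 0], "turn": [0, 0, 0], "gripper": 0.5},
    {"xyz": [-0.01, -1, 0], "turn": [0, 0, 0], "gripper": 0.5},
    {"xyz": [0, -1, 0], "turn": [0, 0, 0], "gripper": 0.5},
    {"xyz": [0, -1, 0], "turn": [0, 0, 0], "gripper": 0.5},
    {"xyz": [0, -1, 0], "turn": [0, 0, 0], "gripper": 0.5},
    {"xyz": [0, -1, 0], "turn": [0, 0, 0], "gripper": 0.5},
    {"xyz": [0, 0, 0], "turn": [0, 0, 0], "gripper": 0.5},
    {"xyz": [0, 0, 0], "turn": [0, 0, 0], "gripper": 0.5},
    {"xyz": [0, 0, 0], "turn": [0, 0, 0], "gripper": 0.5}
  ]
}}

```text
time_s: 11.8
position: [0.5666, 0.2297, 0.291]
tool_rot: [[1.0, -0.028, -0.002], [-0.028, -1.0, -0.001], [-0.002, 0.001, -1.0]]
ft_force: [0.5, -0.2, 0.1]
grip_width: 0.0637
```

```bash
python3 - <<'E'
from h import *
from scipy.optimize import least_squares
s=env.observe();print(s['time_s'],s['position'],s['tool_rot'].round(4),s['grip_width'],s['q'].round(1),s['wrist_torque'])
for n in('side','scene','wrist'):
    im,d=grab(n);ci=cams.camera_info(n);W=cloud(n,d,ci)
    P=W.reshape(-1,3);P=P[~np.isnan(P[:,0])]
    R=np.hypot(P[:,0]-.567,P[:,1]-.231)
    q=P[(R<.03)&(P[:,2]>.127)&(P[:,2]<.135)]
    if len(q)>5:print(n,'cap top',np.median(q[:,2]),cv2.minEnclosingCircle((q[:,:2]*1000).astype(np.float32)),len(q))
    q=P[(R<.03)&(P[:,2]>.103)&(P[:,2]<.127)]
    if len(q)>20:
        o=least_squares(lambda p:np.hypot(q[:,0]-p[0],q[:,1]-p[1])-.022,[.567,.230],loss='soft_l1',f_scale=.001);print(n,'side',o.x,len(q),np.median(abs(o.fun)))
E
```

```text
11.8 [0.56661885 0.22972667 0.29095207] [[ 9.996e-01 -2.790e-02 -2.500e-03]
 [-2.790e-02 -9.996e-01 -8.000e-04]
 [-2.400e-03  9.000e-04 -1.000e+00]] 0.06373221527162684 [11.  27.  59.2 -0.  94.  12.6] [-0.00073432 -0.03746211  0.02646124]
side cap top 0.1293423840123334 ((565.9346923828125, 229.47994995117188), 21.630943298339844) 31
scene cap top 0.1306159546576111 ((568.8615112304688, 230.23358154296875), 22.46257972717285) 243
scene side [0.56733608 0.23033447] 142 0.0005955922394878296
wrist cap top 0.1294270162468355 ((567.2058715820312, 231.88336181640625), 22.083988189697266) 1681
wrist side [0.56737872 0.23177635] 216 0.0003707937735592439
```

{"method": "step_arm", "body": {
  "steps": [
    {"xyz": [0.01, -0.02, 0.8], "turn": [0, 0, 0], "gripper": 0.5},
    {"xyz": [0, 0, 0.9], "turn": [0, 0, 0], "gripper": 0.5},
    {"xyz": [0, 0, 0.9], "turn": [0, 0, 0], "gripper": 0.5},
    {"xyz": [0, 0, 0.8], "turn": [0, 0, 0], "gripper": 0.5},
    {"xyz": [0, 0, 0.5], "turn": [0, 0, 0], "gripper": 0.5},
    {"xyz": [0, 0, 0.3], "turn": [0, 0, 0], "gripper": 0.5},
    {"xyz": [0, 0, 0], "turn": [0, 0, 0], "gripper": 0.5},
    {"xyz": [0, 0, 0], "turn": [0, 0, 0], "gripper": 0.5},
    {"xyz": [0, 0, 0], "turn": [0, 0, 0], "gripper": 0.5}
  ]
}}

```text
time_s: 12.7
position: [0.5679, 0.2304, 0.1256]
tool_rot: [[1.0, -0.029, 0.002], [-0.029, -1.0, 0.0], [0.002, -0.0, -1.0]]
ft_force: [1.0, 0.2, 0.6]
grip_width: 0.0638
```

{"method": "step_arm", "body": {
  "steps": [
    {"xyz": [-0.02, 0, 0.08], "turn": [0, 0, 0], "gripper": 0.3},
    {"xyz": [0, 0, 0], "turn": [0, 0, 0], "gripper": 0.2},
    {"xyz": [0, 0, 0], "turn": [0, 0, 0], "gripper": -1},
    {"xyz": [0, 0, 0], "turn": [0, 0, 0], "gripper": -1},
    {"xyz": [0, 0, 0], "turn": [0, 0, 0], "gripper": -1},
    {"xyz": [0, 0, 0], "turn": [0, 0, 0], "gripper": -1},
    {"xyz": [0, 0, 0], "turn": [0, 0, 0], "gripper": -1}
  ],
  "squeeze": 40
}}

```text
time_s: 13.28
position: [0.5668, 0.2309, 0.1219]
tool_rot: [[1.0, -0.028, 0.001], [-0.028, -1.0, 0.0], [0.001, -0.0, -1.0]]
ft_force: [-0.4, -0.0, 5.3]
grip_width: 0.0434
```

```bash
python3 -c "
from h import *
s=env.observe();print(s['time_s'],s['position'],s['tool_rot'].round(4),s['grip_width'],s['ft_force'],s['wrist_torque'],s['q'].round(2),s['joint_efforts'].round(2))"
```

```text
13.2833 [0.56679149 0.23093469 0.1218726 ] [[ 9.996e-01 -2.800e-02  1.500e-03]
 [-2.800e-02 -9.996e-01  2.000e-04]
 [ 1.500e-03 -2.000e-04 -1.000e+00]] 0.04343693748684187 [-0.39086865 -0.01143162  5.30825516] [-0.02728125 -0.07422943 -0.00130535] [ 1.110e+01  3.437e+01  7.492e+01 -1.000e-02  7.063e+01  1.271e+01] [ 3.000e-01 -4.981e+01 -1.878e+01  1.300e-01 -5.000e-02 -1.000e-02]
```

Cap gripped (43.4 mm). Try anticlockwise (tool −z) by 0.2 rad.

{"method": "step_arm", "body": {
  "steps": [
    {"xyz": [0, 0, 0], "turn": [0, 0, -0.5], "gripper": -1},
    {"xyz": [0, 0, 0], "turn": [0, 0, -0.5], "gripper": -1},
    {"xyz": [0, 0, 0], "turn": [0, 0, -0.5], "gripper": -1},
    {"xyz": [0, 0, 0], "turn": [0, 0, -0.5], "gripper": -1},
    {"xyz": [0, 0, 0], "turn": [0, 0, -0.5], "gripper": -1},
    {"xyz": [0, 0, 0], "turn": [0, 0, 0], "gripper": -1}
  ]
}}

```text
time_s: 13.78
position: [0.5668, 0.2314, 0.1219]
tool_rot: [[0.985, 0.171, 0.001], [0.171, -0.985, 0.002], [0.002, -0.002, -1.0]]
ft_force: [-0.1, 2.3, 5.8]
grip_width: 0.0433
```

```bash
python3 -c "
from h import *
s=env.observe();print(s['time_s'],s['position'],s['tool_rot'].round(4),s['grip_width'],s['ft_force'],s['wrist_torque'],s['q'].round(2),s['joint_efforts'].round(2))"
```

```text
13.7833 [0.56676915 0.23141317 0.12185392] [[ 0.9853  0.1708  0.0014]
 [ 0.1708 -0.9853  0.0018]
 [ 0.0017 -0.0016 -1.    ]] 0.04326310968299256 [-0.13075306  2.33060302  5.75057525] [ 0.36216387 -0.00917892 -1.07853969] [11.11 34.37 74.91  0.09 70.62  1.24] [ -0.15 -50.15 -18.7   -0.9    0.08  -1.66]
```

Torque of −1.1 N·m opposes it, so anticlockwise is blocked. The thread is left-handed. Turn clockwise (tool +z).

{"method": "step_arm", "body": {
  "steps": [
    {"xyz": [0, 0, 0], "turn": [0, 0, 0.8], "gripper": -1},
    {"xyz": [0, 0, 0], "turn": [0, 0, 0.8], "gripper": -1},
    {"xyz": [0, 0, 0], "turn": [0, 0, 0.8], "gripper": -1},
    {"xyz": [0, 0, 0], "turn": [0, 0, 0.8], "gripper": -1},
    {"xyz": [0, 0, 0], "turn": [0, 0, 0.8], "gripper": -1},
    {"xyz": [0, 0, 0], "turn": [0, 0, 0.8], "gripper": -1},
    {"xyz": [0, 0, 0], "turn": [0, 0, 0], "gripper": -1}
  ]
}}

```text
time_s: 14.37
position: [0.5667, 0.2311, 0.1218]
tool_rot: [[0.977, -0.214, 0.001], [-0.214, -0.977, 0.001], [0.001, -0.001, -1.0]]
ft_force: [-0.8, 0.9, 4.9]
grip_width: 0.0428
```

```bash
python3 -c "
from h import *
s=env.observe();print(s['time_s'],s['position'],s['tool_rot'].round(4),s['grip_width'],s['ft_force'],s['wrist_torque'],s['q'].round(2),s['joint_efforts'].round(2))"
```

```text
14.3667 [0.56674945 0.23113156 0.12184004] [[ 9.769e-01 -2.137e-01  1.400e-03]
 [-2.137e-01 -9.769e-01  6.000e-04]
 [ 1.300e-03 -9.000e-04 -1.000e+00]] 0.04279707651071123 [-0.845053    0.94835583  4.94344826] [ 0.05895271  0.06321717 -0.0300303 ] [1.111e+01 3.437e+01 7.492e+01 2.000e-02 7.063e+01 2.344e+01] [-1.900e-01 -5.009e+01 -1.880e+01 -1.000e-01 -1.000e-02  8.100e-01]
```

Free: near-zero torque. Continue to about 1.3 rad.

{"method": "step_arm", "body": {
  "steps": [
    {"xyz": [0, 0, 0], "turn": [0, 0, 0.85], "gripper": -1},
    {"xyz": [0, 0, 0], "turn": [0, 0, 0.85], "gripper": -1},
    {"xyz": [0, 0, 0], "turn": [0, 0, 0.85], "gripper": -1},
    {"xyz": [0, 0, 0], "turn": [0, 0, 0.85], "gripper": -1},
    {"xyz": [0, 0, 0], "turn": [0, 0, 0.85], "gripper": -1},
    {"xyz": [0, 0, 0], "turn": [0, 0, 0.85], "gripper": -1},
    {"xyz": [0, 0, 0], "turn": [0, 0, 0.85], "gripper": -1},
    {"xyz": [0, 0, 0], "turn": [0, 0, 0.85], "gripper": -1},
    {"xyz": [0, 0, 0], "turn": [0, 0, 0.85], "gripper": -1},
    {"xyz": [0, 0, 0], "turn": [0, 0, 0.85], "gripper": -1},
    {"xyz": [0, 0, 0], "turn": [0, 0, 0.85], "gripper": -1},
    {"xyz": [0, 0, 0], "turn": [0, 0, 0.85], "gripper": -1},
    {"xyz": [0, 0, 0], "turn": [0, 0, 0.85], "gripper": -1},
    {"xyz": [0, 0, 0], "turn": [0, 0, 0.85], "gripper": -1},
    {"xyz": [0, 0, 0], "turn": [0, 0, 0], "gripper": -1},
    {"xyz": [0, 0, 0], "turn": [0, 0, 0], "gripper": -1}
  ]
}}

```text
time_s: 15.7
position: [0.5671, 0.2311, 0.1218]
tool_rot: [[0.398, -0.918, 0.002], [-0.918, -0.398, 0.0], [0.0, -0.002, -1.0]]
ft_force: [2.9, 0.5, 5.0]
grip_width: 0.0435
```

```bash
python3 -c "
from h import *
s=env.observe();print(s['time_s'],s['position'],s['tool_rot'].round(4),s['grip_width'],s['ft_force'],s['wrist_torque'],s['q'].round(2),s['joint_efforts'].round(2))"
```

```text
15.7 [0.56711781 0.23105833 0.12183131] [[ 3.975e-01 -9.176e-01  2.300e-03]
 [-9.176e-01 -3.975e-01  5.000e-04]
 [ 5.000e-04 -2.300e-03 -1.000e+00]] 0.04351914152670813 [2.86571815 0.53039478 5.02097014] [ 0.0012394  -0.355019   -0.00414172] [11.1  34.38 74.89  0.   70.59 77.68] [ 1.900e-01 -5.000e+01 -1.771e+01 -1.000e-02  5.600e-01  1.700e-01]
```

{"method": "step_arm", "body": {
  "steps": [
    {"xyz": [0, 0, -0.05], "turn": [0, 0, 0], "gripper": -1},
    {"xyz": [0, 0, -0.05], "turn": [0, 0, 0], "gripper": -1},
    {"xyz": [0, 0, -0.05], "turn": [0, 0, 0], "gripper": -1},
    {"xyz": [0, 0, 0], "turn": [0, 0, 0], "gripper": -1},
    {"xyz": [0, 0, 0], "turn": [0, 0, 0], "gripper": -1}
  ]
}}

```text
time_s: 16.12
position: [0.5669, 0.2306, 0.1267]
tool_rot: [[0.397, -0.918, 0.001], [-0.918, -0.397, -0.0], [0.001, -0.0, -1.0]]
ft_force: [5.2, -0.3, -1.7]
grip_width: 0.0431
```

Up 5 mm with only about the cap's own weight on the wrist, so it is free. Lift straight up to about 5 cm.

{"method": "step_arm", "body": {
  "steps": [
    {"xyz": [0, 0, -0.12], "turn": [0, 0, 0], "gripper": -1},
    {"xyz": [0, 0, -0.15], "turn": [0, 0, 0], "gripper": -1},
    {"xyz": [0, 0, -0.2], "turn": [0, 0, 0], "gripper": -1},
    {"xyz": [0, 0, -0.2], "turn": [0, 0, 0], "gripper": -1},
    {"xyz": [0, 0, -0.2], "turn": [0, 0, 0], "gripper": -1},
    {"xyz": [0, 0, -0.15], "turn": [0, 0, 0], "gripper": -1},
    {"xyz": [0, 0, -0.1], "turn": [0, 0, 0], "gripper": -1},
    {"xyz": [0, 0, 0], "turn": [0, 0, 0], "gripper": -1},
    {"xyz": [0, 0, 0], "turn": [0, 0, 0], "gripper": -1},
    {"xyz": [0, 0, 0], "turn": [0, 0, 0], "gripper": -1},
    {"xyz": [0, 0, 0], "turn": [0, 0, 0], "gripper": -1}
  ]
}}

```text
time_s: 17.03
position: [0.5662, 0.2309, 0.1715]
tool_rot: [[0.396, -0.918, -0.001], [-0.918, -0.396, -0.0], [-0.0, 0.001, -1.0]]
ft_force: [-0.2, 0.7, -0.7]
grip_width: 0.0434
```

```bash
python3 - <<'E'
from h import *
from scipy.optimize import least_squares
s=env.observe();print(s['time_s'],s['position'],s['grip_width'],s['ft_force'],np.abs(s['qvel']).max())
ims=[]
for n,(u0,u1,v0,v1) in(('scene',(170,370,90,290)),('side',(170,320,140,340))):
    im,d=grab(n);ci=cams.camera_info(n);W=cloud(n,d,ci);ims.append(cv2.resize(im[v0:v1,u0:u1],(400,450),interpolation=cv2.INTER_CUBIC))
    P=W.reshape(-1,3);P=P[~np.isnan(P[:,0])]
    q=P[(np.hypot(P[:,0]-.563,P[:,1]-.1005)<.045)&(P[:,2]>.135)&(P[:,2]<.172)]
    o=least_squares(lambda p:np.hypot(q[:,0]-p[0],q[:,1]-p[1])-.026,[.563,.1],loss='soft_l1',f_scale=.001);print(n,'large',o.x.round(4))
    q=P[(np.hypot(P[:,0]-.558,P[:,1]+.192)<.03)&(P[:,2]>.055)&(P[:,2]<.0645)]
    print(n,'medium face z',np.median(q[:,2]),cv2.minEnclosingCircle((q[:,:2]*1000).astype(np.float32)))
    q=P[(np.hypot(P[:,0]-.567,P[:,1]-.2305)<.0215)&(P[:,2]>.09)&(P[:,2]<.2)];print('col z pct',np.percentile(q[:,2],[2,20,50,80,98]).round(3))
cv2.imwrite('pics/f.png',np.hstack(ims)[:,:,::-1])
E
```

```text
17.0333 [0.56622108 0.23087211 0.17146767] 0.04340289745420292 [-0.22113259  0.74630864 -0.69514648] 0.13378320366672153
scene large [0.5627 0.1013]
scene medium face z 0.060450299161081744 ((557.1937255859375, -188.66668701171875), 20.766212463378906)
col z pct [0.092 0.106 0.161 0.18  0.182]
side large [0.563  0.0996]
side medium face z 0.0600161949927408 ((557.6888427734375, -193.07229614257812), 21.300537109375)
col z pct [0.152 0.178 0.179 0.185 0.193]
```

View pics/f.png

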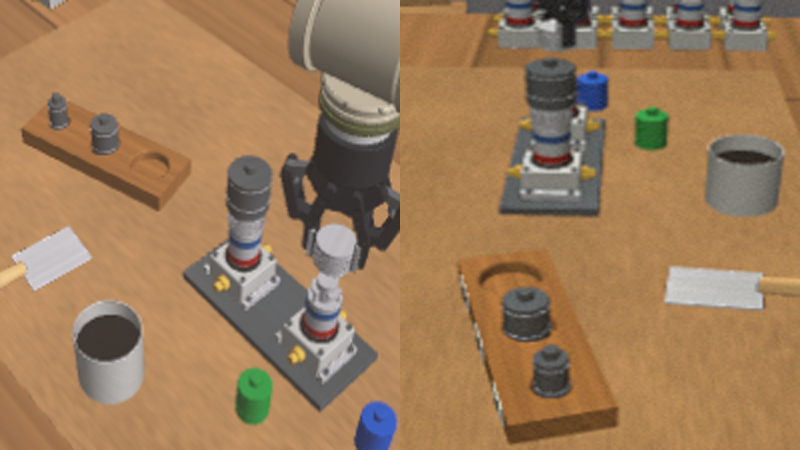

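The left crop shows the cap held at (335,250), clear of the bare neck at (323,290). The medium weight is in its pocket at (104,133), and the large weight and other cap are in place at (249,190). Handing in.

```bash
python3 -c "
from h import *
print(order.close_job());s=env.observe();print(s['time_s'],s['position'],s['grip_width'])"
```

```text
the job is handed in; nothing more can be done
None
the job is handed in; nothing more can be done
```

The medium weight is in its own rack pocket and released. Its cylinder's cap is unscrewed and held about 5 cm above its seat. I handed the job in at about 17 s; no verdict is reported.

- **Weight:** It stands upright with its top face at z ≈ 0.060 m, which is where it should be on the pocket floor. The cameras place its centre about 1–2 mm from the pocket centre, though one noisy circle fit on the last scene picture read about 2–4 mm.
- **Cap:** Anticlockwise was blocked (about 1.1 N·m), so the thread is left-handed. I turned it about 1.33 rad clockwise, and it lifted with only about its own weight on the wrist. It was still in the jaws at the end (43.4 mm opening), with a visible gap above the bare neck.
- **Rest of the bench:** The large weight measured within 0.2 mm of where it started. In the last picture the other cap, small weight, tin and spatula look unmoved.
- **Disagreement:** The wrist camera read y about 1.5–2 mm higher than the fixed cameras. I allowed for this in the grasps, and it caused no trouble.

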